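Blow out the locating corner and hold the block in it for clamping

TASK

Give the locating fixture a puff from its air duster: press the red cap of the can all the way down and let it spring back up. Then bring the white stepped block to the fixture, lay it flat on the plate with its long side along the long fence and its raised end towards the end stop, and press it into the corner so that it touches both fences at once. Finish still gripping the block and pressing it against both; leave the ring, the gauge pin and the snips where they are.

Things in the scene. Friction and masses are not known exactly. Their poses are not given: they have to be found in the camera images.
- fixture: Fixed locating fixture: dark steel base plate 92 x 254 x 8 mm (x, y, z), its top 8 mm above the table. Origin: centre of the underside. Along its +x side stands the long fence, at its -y end the end stop, at its +y end (y = +95 mm) the white duster can, 55 mm in diameter, with its clamp (up to 40 mm from the can's axis).
- long_fence: Low aluminium bar 14 x 120 x 9 mm fixed on the plate, long along the fixture's y. Origin: centre of its underside, at [35, -37, 8] mm of the fixture; the face for the block looks to the fixture's -x and lies at x = +28 mm of the fixture. Only 9 mm high, so fingertips held 12 mm or more above the plate pass over it.
- end_stop: Low aluminium bar 32 x 14 x 9 mm fixed on the plate, long along the fixture's x. Origin: centre of its underside, at [6, -114, 8] mm of the fixture; the face for the block looks to the fixture's +y and lies at y = -107 mm of the fixture.
- seat (a point): Point on the plate's top, [12, -39, 8] mm of the fixture, same axes: where the block's origin lies when the block touches both fences.
- spray_cap (a joint): Travel of the red cap of the duster can, m: 0 up, 0.006 fully down. A spring holds it up: about 2.5 N to start, 5.5 N fully down.
- cap_top (a point): Centre of the top of the red cap (flat, 30 mm in diameter), 135 mm above the table when up. Press it straight down.
- block: Loose white machined PTFE block, 32 x 136 x 44 mm, about 0.16 kg, a plain rectangle seen from above. Origin: centre of its underside, long along its own y. Most of it is 26 mm high (y = -54 to +34 mm); the raised end, y = +34 to +68 mm, is 44 mm high. Grip it across its 32 mm width (x) just beside the middle, y about 5 mm, on the 26 mm high part.
- block_step (a point): Centre of the top of the block's raised end, at [0, 51, 44] mm of the block.
- ring: Loose steel ring, 77 mm in diameter, 26 mm high, behind the fixture; leave alone. Origin: centre of its underside.
- gauge: Loose plug gauge standing on end, 24 mm in diameter, 63 mm high, behind the fixture; leave alone. Origin: centre of its underside.
- red_snips: Loose red-handled snips, 32 x 117 x 9 mm, lying to the right of the block; leave alone. Origin: centre of its underside.
Mind the look-alikes: they are no part of the job. Several things have the shape of the block; the one meant has the colours described above.

How it is judged (in metres and radians):
On the way, in this order (a step that is already met when the one before it is completed fails the run):
1. the red cap is pressed down (value of joint spray_cap above 0.0045 m), for 0.1 s.
2. the cap is back up (value of joint spray_cap below 0.001 m), for 0.1 s.
3. the block lies in the corner and presses on both fences (distance between block and seat below 0.004 m and contact force between block and long_fence above 1.5 N and contact force between block and end_stop above 1.5 N), for 0.2 s.
At the end, for the whole second after the job is handed in: The fingers hold the block flat on the plate (origin within 4 mm of the seat, tilt and yaw within 0.03 rad), raised end at the end stop, pressing with more than 1.5 N on the long fence and more than 1.5 N on the end stop at once, at rest; the cap is up again (all of step 3 and contact force between the fingers and block above 2 N and angle between the y axis of block and the y axis of fixture, either way round below 0.03 rad and angle between block's own z axis and vertical below 0.03 rad and y of block_step in the frame of seat below -0.03 m and linear speed of block below 0.01 m/s and value of joint spray_cap below 0.001 m); the arm keeps its last pose, push and grip.
It fails at once if the ring is disturbed (distance of ring from where it was at the start of the episode above 0.02 m).
It fails at once if the gauge pin is disturbed (distance of gauge from where it was at the start of the episode above 0.02 m).
It fails at once if the snips are disturbed (distance of red_snips from where it was at the start of the episode above 0.02 m).
It also fails if it takes over 64 s, if anything falls off the work surface, if the arm or the gripper's body presses on something with over 40 N, if the wrist force passes 120 N, or if a joint passes its speed limit or range.

ROBOT

A 6-joint arm with a two-finger parallel gripper is mounted at the origin on a cart in front of the work surface, level with it; the furniture and walls round the work are solid. World frame = base frame: x ahead of the robot, y to its left, z up, the work surface at z = 0. Lengths are in mm, angles in rad, forces in N, time in s.
With the tool pointing down it reaches from about 350 to 975 mm from the base axis. Payload 7.1 kg.
Tool frame: the origin (TCP) lies on the front face of the gripper's body, between the roots of the fingers; the fingertips stand 80 mm ahead of it and the grasp point (between the pads) lies 61 mm ahead of it (env.tips_ahead is the distance from the TCP to the fingertips, in mm); z points along the fingers, y is the line along which they close (so a half turn about z gives the same grasp; the last joint's range is limited). The gripper opens to 88 mm and grips with 3 to 60 N. Pads are 20 mm wide; open, the fingers measure 115 mm over their backs; the gripper's body (75 mm by 178 mm) begins 61 mm behind the grasp point.
Start: joints at [-1.24, 0.423, 1.63, -0, 1.089, -0.019], TCP at [214.211, -587.128, 302.675] pointing down, gripper open.
Joint ranges: [-3, 3], [-0.9, 2.11], [0.09, 2.58], [-1.31, 4.45], [0.11, 2.69], [-2.54, 2.54]. Speed limits (rad/s): [2.39, 2.39, 3.01, 3.14, 3.14, 3.14].

INTERFACE

Orientations are given as a unit quaternion [x, y, z, w].
In Python, from station import env, set_gripper, viewer, workorder gives the robot as it stands. Calls block until the motion is done:
- env.reach(position, orientation): joint-space move of the TCP to a pose.
- env.move_l(position, rot=None, rate=150, f_stop=None): straight line of the TCP; rot=None keeps the orientation; rate is the mean speed in mm/s. With f_stop (N) it stops when the force on the tool has changed by that much, and returns True; else False.
- env.move_joints(angles): joint-space move.
- set_gripper(opening): finger opening in mm; the grip force is fixed at half the most; returns when the fingers have stopped.
- env.hold(seconds).
- env.ik(position, orientation): joint angles nearest the present ones, or None.
- env.read_state(): the state.
- viewer.camera(name): name is "side" or "top"; returns the picture (400x640x3 uint8, blue, green, red); there is no depth.
- viewer.camera_params(name): a dict with "fx", "fy", "cx", "cy" (pixels), "dist" ([k1, k2, p1, p2, k3] as OpenCV has them; the pictures are not rectified), "pose" (4x4, takes a point from camera to world coordinates). Camera axes: x right, y up, looking along -z (the intrinsics and any distortion apply to the point x, -y, -z); pixel columns grow to the right and rows downward; lengths in mm; the calibration is good to about 2 mm. A picture is of the moment at which its call begins. camera_params takes no time and is no camera call.
A pose or a line that the arm cannot do raises env.IKError and nothing moves.
- workorder.sign_off(): hands the job in; it is judged then, once.
The state is a dict: "time_s": time; "qpos": joint angles; "dq": joint speeds; "tau": joint torques, N m; "tool_pos": TCP position; "orientation": TCP orientation; "force": force on the tool from outside, world axes, zero at the start; "wrist_torque": the same for the moment, N m; "width": finger opening in mm; "grip_force": force on a finger pad.
Only numpy, scipy, OpenCV 4.12 (cv2) and the standard library are available. Lean on these libraries where they do the work, as an engineer would, in place of code of your own. Each camera call takes 0.05 s, during which the arm holds its last target. There are 200 camera calls.

## Working session

There is one attempt and no reset: what is moved stays moved. The work goes in short steps, each a Python script; the robot and the scene stay as the last script left them, time stands still between calls to the robot, and variables do not carry over. Pictures are saved under pics/ and viewed, at most 10 in all, crops included, and the job is handed in when it is done.

```bash
mkdir -p pics; ls; python3 - <<'E'
from station import env, set_gripper, viewer, workorder
import cv2, numpy as np
for n in("side","top"):
    im=viewer.camera(n); cv2.imwrite(f"pics/{n}0.png",im)
    p=viewer.camera_params(n); print(n,{k:np.round(v,3).tolist() for k,v in p.items()})
s=env.read_state(); print({k:np.round(v,3).tolist() for k,v in s.items()})
E
```

```text
pics
side {'fx': 361.655, 'fy': 361.655, 'cx': 324.381, 'cy': 199.308, 'dist': [-0.021, 0.0, 0.0, 0.0, 0.0], 'pose': [[-0.856, 0.213, -0.472, -71.48], [-0.517, -0.392, 0.761, 760.308], [-0.023, 0.895, 0.446, 702.608], [0.0, 0.0, 0.0, 1.0]]}
top {'fx': 457.589, 'fy': 457.589, 'cx': 319.511, 'cy': 202.403, 'dist': [-0.059, 0.0, 0.0, 0.0, 0.0], 'pose': [[0.017, 0.988, -0.153, 326.064], [-1.0, 0.017, -0.001, -220.131], [0.002, 0.153, 0.988, 1620.436], [0.0, 0.0, 0.0, 1.0]]}
{'time_s': 0.1, 'qpos': [-1.24, 0.424, 1.631, -0.0, 1.089, -0.019], 'dq': [-0.001, -0.003, -0.003, 0.002, -0.001, 0.0], 'tau': [-0.0, -54.561, -27.432, 0.064, 0.019, -0.0], 'tool_pos': [214.081, -586.791, 301.973], 'orientation': [0.985, 0.174, -0.0, -0.001], 'force': [0.386, -0.431, -0.063], 'wrist_torque': [-0.015, 0.0, -0.06], 'grip_force': 0.0, 'width': 87.432}
```

View pics/top0.png

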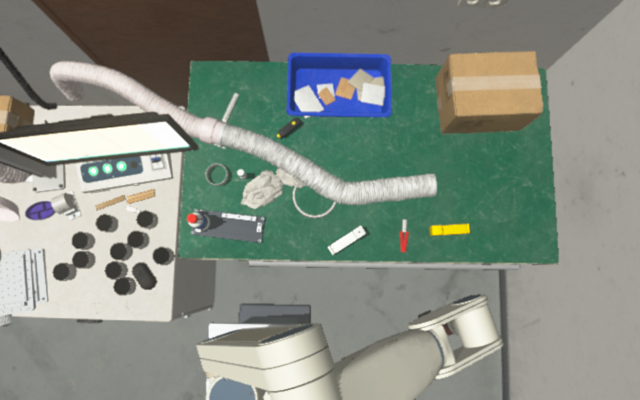

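View pics/side0.png

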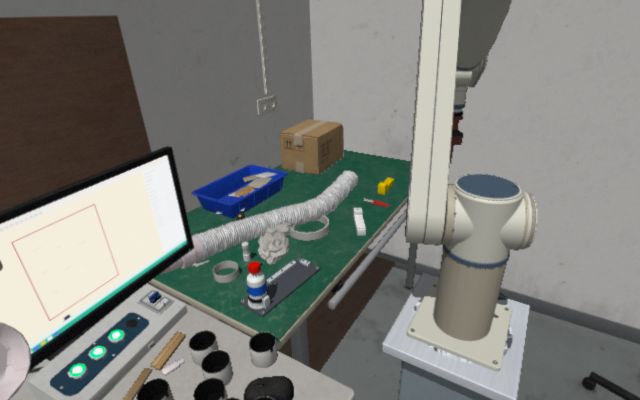

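The top view shows the white block at about (347,239), the fixture at (228,226) with the red cap at (194,219), the snips at (404,237), the ring at (217,173) and the gauge at (241,174). The side view shows the cap at (254,268) and the block at (360,222). Next I'll zoom in.

```bash
python3 - <<'E'
import cv2, numpy as np
t=cv2.imread("pics/top0.png"); s=cv2.imread("pics/side0.png")
a=cv2.resize(t[200:265,175:275],(800,520),interpolation=cv2.INTER_CUBIC)
b=cv2.resize(t[215:265,320:380],(400,333),interpolation=cv2.INTER_CUBIC)
c=cv2.resize(s[200:240,340:380],(400,400),interpolation=cv2.INTER_CUBIC)
bb=np.zeros((400,800,3),np.uint8); bb[:333,:400]=b; bb[:,400:]=c
d=cv2.resize(s[250:320,235:335],(800,560),interpolation=cv2.INTER_CUBIC)
cv2.imwrite("pics/a.png",a);cv2.imwrite("pics/b.png",bb);cv2.imwrite("pics/d.png",d)
E
```

```text
(no output)
```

View pics/a.png

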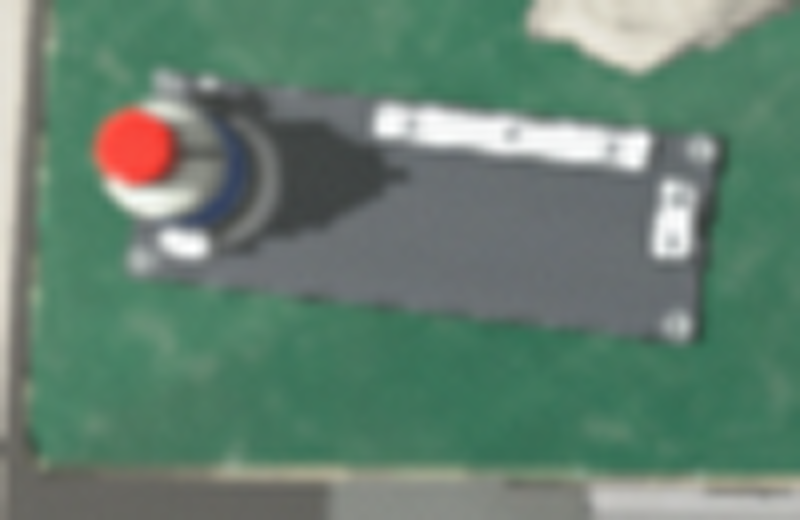

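View pics/b.png

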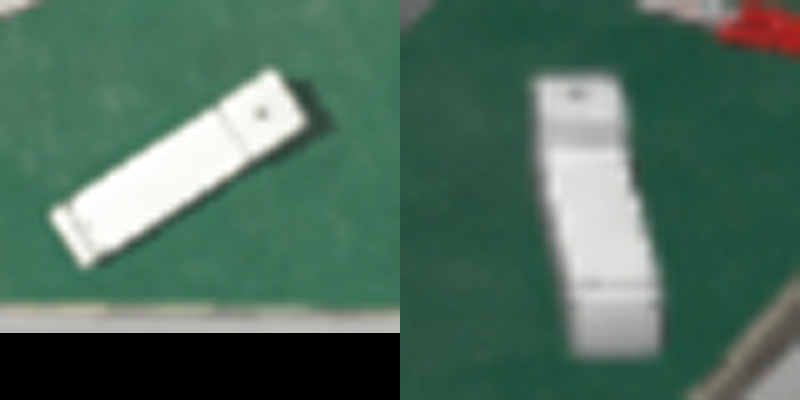

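View pics/d.png

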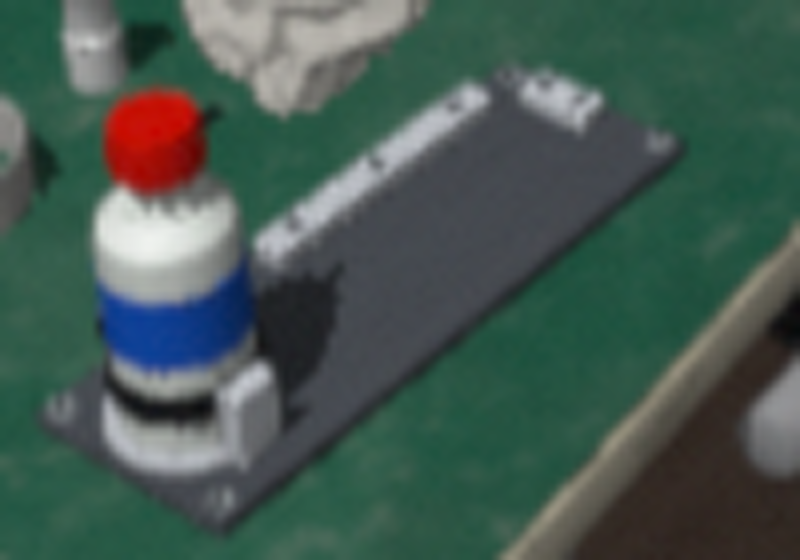

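The crops show the block's raised end pointing right (-y) and back, the fence bars as bright rectangles on the plate and the red cap clearly visible. Now I'll compute positions.

```bash
cat > h.py <<'E'
from station import env, set_gripper, viewer, workorder
import cv2, numpy as np
from scipy.spatial.transform import Rotation as R
P={n:viewer.camera_params(n) for n in("side","top")}
def K(p): return np.array([[p["fx"],0,p["cx"]],[0,p["fy"],p["cy"]],[0,0,1.]])
def ray(n,uv):
    p=P[n]; u=cv2.undistortPoints(np.float64(uv).reshape(-1,1,2),K(p),np.float64(p["dist"])).reshape(-1,2)
    T=np.array(p["pose"]); d=np.c_[u[:,0],-u[:,1],-np.ones(len(u))]@T[:3,:3].T
    return T[:3,3],d/np.linalg.norm(d,axis=1)[:,None]
def plane(n,uv,z):
    o,d=ray(n,uv); return o+d*((z-o[2])/d[:,2])[:,None]
def tri(uvt,uvs):
    """midpoint of the two rays, and their gap"""
    a,d=ray("top",uvt); b,e=ray("side",uvs); d=d[0]; e=e[0]
    s=np.linalg.lstsq(np.c_[d,-e],b-a,rcond=None)[0]; p,q=a+s[0]*d,b+s[1]*e
    return (p+q)/2,np.linalg.norm(p-q)
def blobs(im,roi,mask,amin):
    x0,y0,x1,y1=roi; m=np.zeros(mask.shape,np.uint8); m[y0:y1,x0:x1]=mask[y0:y1,x0:x1]
    m=cv2.resize(m*255,None,fx=4,fy=4,interpolation=cv2.INTER_LINEAR)
    c,_=cv2.findContours((m>127).astype(np.uint8),0,2)
    return sorted([k for k in c if cv2.contourArea(k)>amin*16],key=cv2.contourArea,reverse=True)
px=lambda q:(np.float64(q)+.5)/4-.5
def masks(im):
    hsv=cv2.cvtColor(im,cv2.COLOR_BGR2HSV).astype(int); h,s,v=hsv[...,0],hsv[...,1],hsv[...,2]
    return dict(red=((h<8)|(h>172))&(s>150)&(v>110), white=(s<50)&(v>140), nongreen=~((h>60)&(h<95)&(s>90)))
def down(yaw):  # tool z down, tool y (closing) along world direction yaw
    c,s=np.cos(yaw),np.sin(yaw); y=np.array([c,s,0]); z=np.array([0,0,-1.])
    return R.from_matrix(np.c_[np.cross(y,z),y,z]).as_quat()
E
python3 - <<'E'
from h import *
np.set_printoptions(precision=1,suppress=True)
t=cv2.imread("pics/top0.png"); s=cv2.imread("pics/side0.png"); mt,ms=masks(t),masks(s)
def show(name,n,im,m,roi,z,amin):
    for c in blobs(im,roi,m,amin)[:3]:
        b=px(cv2.boxPoints(cv2.minAreaRect(c))); w=plane(n,b,z)
        e=np.array([np.linalg.norm(w[0]-w[1]),np.linalg.norm(w[1]-w[2])]); L=w[1]-w[0] if e[0]>e[1] else w[2]-w[1]
        print(name,n,"px",b.mean(0),"ctr",w.mean(0)[:2],"size",e,"dir",np.degrees(np.arctan2(L[1],L[0])).round(1)%180)
show("fence","top",t,mt["white"],(218,208,268,236),17,8)
show("fence","side",s,ms["white"],(262,255,314,285),17,8)
show("block","top",t,mt["white"],(322,220,372,260),28,30)
show("cap","top",t,mt["red"],(180,205,210,230),135,20)
show("cap","side",s,ms["red"],(240,255,268,280),130,20)
ct=px(blobs(t,(180,205,210,230),mt["red"],20)[0].reshape(-1,2)); cs=px(blobs(s,(240,255,268,280),ms["red"],20)[0].reshape(-1,2))
bt=(ct.max(0)+ct.min(0))/2
print("cap extents",ct.min(0),ct.max(0),cs.min(0),cs.max(0))
# side: top face centre approx: top edge row + half ellipse
for dy in (3,4,5): print(dy,tri(bt,[(cs[:,0].max()+cs[:,0].min())/2,cs[:,1].min()+dy]))
# plate outline at z=8 from top
g=(~mt["white"])&(cv2.cvtColor(t,cv2.COLOR_BGR2HSV)[...,1]<80)&(cv2.cvtColor(t,cv2.COLOR_BGR2HSV)[...,2]<140)
show("plate","top",t,mt["nongreen"],(183,205,270,248),8,200)
# block: step top corners (z~44), low end corners from approxPoly in both views
for n,im,m,roi in(("top",t,mt,(322,220,372,260)),("side",s,ms,(348,203,372,240))):
    mm=m["nongreen"]&(cv2.cvtColor(im,cv2.COLOR_BGR2GRAY)>120)
    c=blobs(im,roi,mm,30)[0]; print(n,px(cv2.approxPolyDP(c,5,True).reshape(-1,2)).tolist())
E
```

```text
fence top px [238.4 216.5] ctr [519.3  67.6] size [ 22.3 127.8] dir 84.3
fence top px [258.5 227. ] ctr [483.4  -5.2] size [20.3 38. ] dir 2.0
fence side px [280.8 270.8] ctr [517.4  70.8] size [128.5  21.2] dir 85.4
fence side px [270.5 259. ] ctr [584.   40.7] size [58.6 47.9] dir 29.400000000000006
fence side px [304.3 261.9] ctr [480.2   0.3] size [23.6 36. ] dir 171.2
block top px [346.1 239.8] ctr [ 442.9 -313.3] size [145.3  40. ] dir 123.9
cap top px [191.5 218. ] ctr [497.4 200.6] size [27.3 32.8] dir 64.9
cap side px [253.5 267. ] ctr [492.8 208.8] size [31.7 55.2] dir 130.3
cap extents [186.6 213.6] [196.4 222.4] [247.6 260.6] [259.4 273.4]
3 (array([498. , 201.3, 133.5]), np.float64(1.0425671534742513))
4 (array([498.1, 202. , 130.7]), np.float64(0.5890973841601754))
5 (array([498.3, 202.7, 127.8]), np.float64(0.134837320621912))
plate top px [224.5 223.4] ctr [495.2 118. ] size [115.4 289. ] dir 84.0
top [[361.125, 224.625], [326.625, 245.875], [331.875, 255.375], [365.375, 233.125]]
side [[353.875, 206.625], [353.625, 220.125], [356.625, 233.125], [365.125, 234.375], [362.375, 209.875], [359.125, 206.625]]
```

```bash
python3 - <<'E'
from h import *
np.set_printoptions(precision=1,suppress=True)
for a,b in (([183,115],[172,148]),([196,149],[190,240]),([361.1,224.6],[353.9,206.4]),([365.4,233.1],[361.5,207.3])): print(tri(a,b))
hi=plane("top",[[361.1,224.6],[365.4,233.1]],44)[:,:2]; lo=plane("top",[[326.6,245.9],[331.9,255.4]],26)[:,:2]
print(hi,lo,(hi.mean(0)+lo.mean(0))/2); d=hi.mean(0)-lo.mean(0); print(np.linalg.norm(d),np.degrees(np.arctan2(d[1],d[0])))
for y in(-5.6,84.4):
    for p in([498,201.5,320],[498,201.5,215],[496,64,101]): print(y,p,env.ik(p,down(np.radians(y))))
print(env.ik([443,-313,93],down(np.radians(33.9))))
E
```

```text
(array([762.7, 174.1, 399.5]), np.float64(15.886928722511573))
(array([735.3, 203.7, 132.2]), np.float64(9.162446478377738))
(array([ 493. , -364.6,   44.6]), np.float64(4.2596872384231155))
(array([ 465.5, -379.3,   40.6]), np.float64(1.2577511821132177))
[[ 495.  -363.8]
 [ 465.7 -378.7]] [[ 420.5 -245.7]
 [ 388.  -264.5]] [ 442.3 -313.2]
138.89758446685923 -56.76896447692395
-5.6 [498, 201.5, 320] [ 0.4  0.3  1.8 -0.   1.1  0.5]
-5.6 [498, 201.5, 215] [ 0.4  0.4  1.9 -0.   0.8  0.5]
-5.6 [496, 64, 101] [ 0.1  0.6  2.  -0.   0.6  0.2]
84.4 [498, 201.5, 320] [ 0.4  0.3  1.8 -0.   1.1 -1.1]
84.4 [498, 201.5, 215] [ 0.4  0.4  1.9 -0.   0.8 -1.1]
84.4 [496, 64, 101] [ 0.1  0.6  2.  -0.   0.6 -1.4]
[-0.6  0.6  1.9 -0.   0.6 -1.2]
```

The step triangulates to about 43 mm high, in line with 44. The monitor is well clear at x > 735. Now I'll press the cap.

```bash
python3 - <<'E'
from h import *
np.set_printoptions(precision=2,suppress=True)
print(env.tips_ahead)
set_gripper(0); q=down(np.radians(-5.6)); 
env.reach([498,201.5,300],q); env.move_l([498,201.5,225]); env.hold(.2)
f0=np.array(env.read_state()["force"]); print(f0)
c=env.move_l([498,201.5,207],rate=15,f_stop=9); env.hold(.3)
s=env.read_state(); print(c,s["tool_pos"],np.array(s["force"])-f0,s["time_s"])
im=viewer.camera("side"); cv2.imwrite("pics/press.png",cv2.resize(im[130:330,160:360],(600,600)))
E
```

```text
80.0
[-0.01  0.29  0.2 ]
True [497.99 201.52 209.37] [-1.14 -0.25  6.  ] 6.5167
```

View pics/press.png

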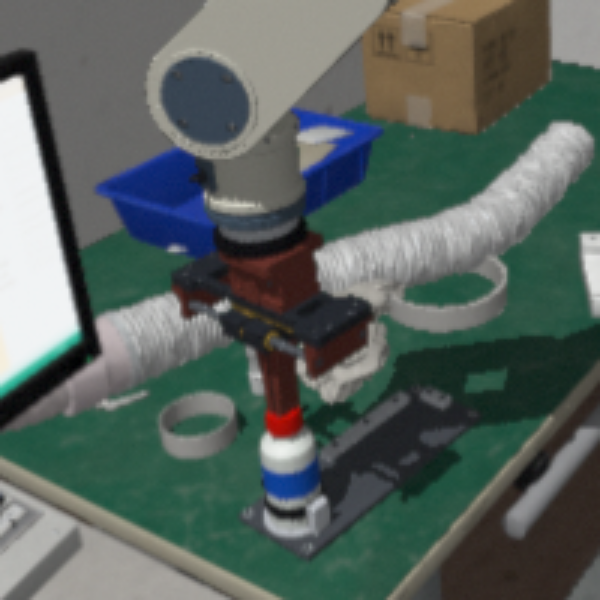

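The closed fingers sit centred on the red cap, with the tips at 129.4 mm (about 5.6 mm of travel at 6 N), so it is pressed. Next: release and pick the block.

```bash
python3 - <<'E'
from h import *
np.set_printoptions(precision=2,suppress=True)
env.move_l([498,201.5,235],rate=60); env.hold(.3); env.move_l([498,201.5,300]); set_gripper(88)
q=down(np.radians(33.6)); g=[445.3,-317.2]
env.reach(g+[250],q); env.move_l(g+[110]); c=env.move_l(g+[93],rate=40,f_stop=8); env.hold(.2)
print(c); set_gripper(20); s=env.read_state(); print(s["width"],s["grip_force"],s["tool_pos"],s["force"])
env.move_l(g+[180],rate=100); env.hold(.2); s=env.read_state(); print(s["width"],s["grip_force"],s["tool_pos"],s["force"],s["time_s"])
a=viewer.camera("side");b=viewer.camera("top"); cv2.imwrite("pics/lift_s.png",a)
im=np.hstack([cv2.resize(a[150:270,300:420],(400,400)),cv2.resize(b[170:290,290:410],(400,400))]); cv2.imwrite("pics/lift.png",im)
E
```

```text
False
31.182510728407003 30.000036656856537 [ 445.34 -317.19   93.01] [ 0.56 -0.09  0.1 ]
31.94393200190646 29.99992847442627 [ 445.04 -317.01  179.32] [ 0.3  -0.56 -1.5 ] 15.275
```

View pics/lift.png

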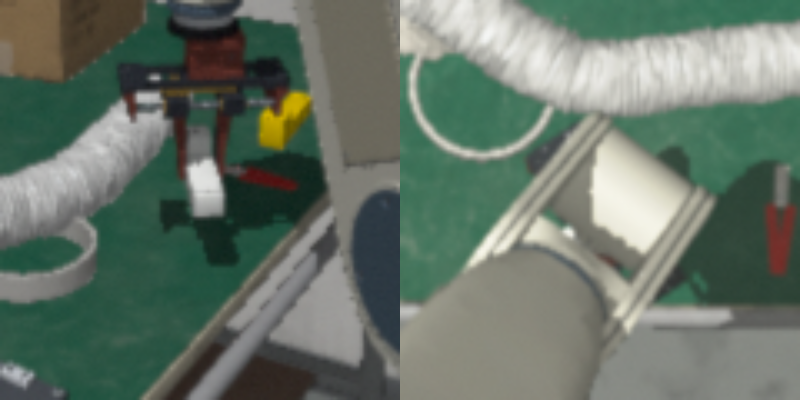

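The block is held level (width 31.9 mm, weight 1.5 N). Next: place it offset from the corner and push it in.

```bash
cat > p.py <<'E'
from h import *
np.set_printoptions(precision=2,suppress=True)
th=np.radians(-5.6); X=np.array([np.cos(th),np.sin(th),0]); Y=np.array([-np.sin(th),np.cos(th),0]); Q=down(th)
O=np.array([488.2,108.3,0]); at=lambda x,y,z: O+x*X+y*Y+[0,0,z]
def st(l):
    s=env.read_state(); p=np.array(s["tool_pos"]); f=np.array(s["force"]); d=p-O
    print(l,"fix xyz",np.array([d@X,d@Y,p[2]]),"F",np.array([f@X,f@Y,f[2]]),"w %.2f t %.1f"%(s["width"],s["time_s"])); return p
E
python3 - <<'E'
from p import *
env.reach(at(0,-32,180),Q); env.hold(.2); st("above")
print(env.move_l(at(0,-32,115))); st("low")
print(env.move_l(at(0,-32,97),rate=12,f_stop=4)); env.hold(.2); p=st("land")
print(env.move_l(p+20*X,rate=12,f_stop=6)); env.hold(.2); p=st("x")
print(env.move_l(p-22*Y,rate=12,f_stop=6)); env.hold(.2); p=st("y")
a=viewer.camera("side"); cv2.imwrite("pics/place.png",cv2.resize(a[215:315,230:350],(720,600),interpolation=cv2.INTER_CUBIC))
E
```

```text
above fix xyz [  0.3  -32.71 180.  ] F [-0.41  0.72 -1.15] w 31.77 t 17.0
False
low fix xyz [  0.16 -32.09 115.06] F [-0.46  1.01 -0.71] w 32.09 t 17.6
True
land fix xyz [ -0.06 -32.01 100.95] F [-0.12  0.36  5.3 ] w 31.66 t 18.9
True
x fix xyz [  0.15 -32.   101.  ] F [-1.31 -0.25  5.48] w 31.76 t 19.5
True
y fix xyz [  0.36 -43.24 100.98] F [-0.36 -0.02  2.02] w 31.78 t 20.8
```

View pics/place.png

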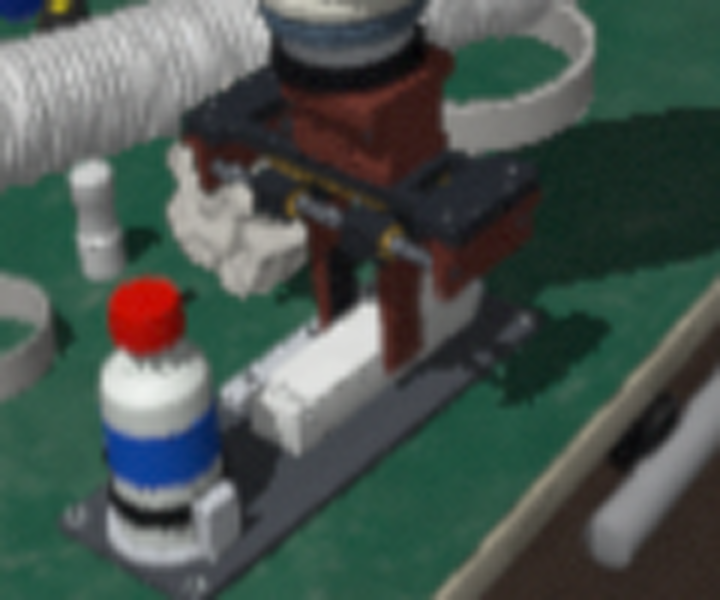

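The block lies flat on the plate just short of the fence, raised end toward the stop and cap up. I'll push in small steps and read the settled force.

```bash
cat >> p.py <<'E'
def push(d,x,y,z,n,step,flim,hold=.12):
    """step the target along fixture axis d ('x' +, 'y' -) until the settled force change exceeds flim"""
    f=lambda: np.array(env.read_state()["force"])@(X if d=="x" else Y)
    env.hold(.2); f0=f(); log=[]
    for _ in range(n):
        if d=="x": x+=step
        else: y-=step
        env.move_l(at(x,y,z),rate=15); env.hold(hold); log.append(round(float(f()-f0),1))
        if abs(log[-1])>flim: break
    print(d,(x,y),"dF",log); st("  "); return x,y
E
python3 - <<'E'
from p import *
x,y=.3,-41.2; z=101
env.move_l(at(x,y,z),rate=20); env.hold(.2); st("back")
env.move_l(at(9,y,z),rate=20,f_stop=15); env.hold(.2); p=st("x9"); x=(p-O)@X
x,y=push("x",x,y,z,10,.6,4)
x,y=push("y",x,y,z,10,.6,4)
E
```

```text
back fix xyz [  0.23 -41.31 100.97] F [-0.38 -2.77  2.94] w 31.90 t 21.2
x9 fix xyz [  0.76 -41.31 101.03] F [-0.49  0.6   4.37] w 31.56 t 21.7
x (np.float64(2.5632981025442416), -41.2) dF [-1.7, -3.1, -5.2]
   fix xyz [  1.1  -41.27 101.04] F [-5.11  1.04 11.35] w 31.57 t 23.0
y (np.float64(2.5632981025442416), -44.20000000000001) dF [2.6, 2.3, 3.1, 3.5, 8.0]
   fix xyz [  2.46 -43.38 101.02] F [-2.17  7.27  4.24] w 31.48 t 25.0
```

Pushing along x builds vertical load, so friction is stalling the block. I'll back off, unload z, and slide again.

```bash
python3 - <<'E'
from p import *
x,y=2.5,-40.5
env.move_l(at(x,y,101),rate=20); env.hold(.2); st("back")
for z in (101.3,101.6,102,102.4):
    env.move_l(at(x,y,z),rate=10); env.hold(.25); p=st(z)
    if env.read_state()["force"][2]<0: break
x,y=push("x",x,y,z,9,1.,4)
E
```

```text
back fix xyz [  2.5  -40.36 101.03] F [-0.33  1.09  4.75] w 31.83 t 25.6
101.3 fix xyz [  2.3 -40.6 101.1] F [-0.77 -1.39 -1.33] w 31.68 t 26.1
x (11.5, -40.5) dF [-0.8, -0.2, 0.4, 0.8, 0.7, -0.0, 0.2, -0.8, 0.5]
   fix xyz [ 11.48 -40.51 101.29] F [ 0.28 -0.5  -1.1 ] w 31.86 t 29.6
```

```bash
python3 - <<'E'
from p import *
z=101.2
x,y=push("x",11.5,-40.5,z,10,.5,5)
x,y=push("y",x,y,z,12,.5,5)
env.hold(.5); st("end")
E
```

```text
x (16.0, -40.5) dF [0.2, 1.0, 1.7, 1.5, 1.0, -0.8, -4.5, -4.9, -6.6]
   fix xyz [ 14.47 -40.55 101.09] F [-7.7   1.52  5.51] w 31.46 t 33.1
y (16.0, -42.5) dF [1.3, 4.0, 4.5, 5.3]
   fix xyz [ 14.47 -41.95 101.11] F [-8.14  7.34  5.03] w 31.81 t 34.7
end fix xyz [ 14.47 -41.96 101.09] F [-8.99  6.88  4.8 ] w 31.87 t 35.2
```

```bash
python3 - <<'E'
from p import *
x,y=push("y",16.,-42.5,101.2,8,.5,5.5)
env.hold(.4); st("end")
a=viewer.camera("side"); b=viewer.camera("top")
cv2.imwrite("pics/fin.png",np.hstack([cv2.resize(a[225:305,260:340],(400,400),interpolation=cv2.INTER_CUBIC),cv2.resize(b[190:260,180:280],(400,400),interpolation=cv2.INTER_CUBIC)]))
E
```

```text
y (16.0, -45.0) dF [-0.3, -0.7, -1.5, 3.4, 6.4]
   fix xyz [ 14.5  -43.53 101.12] F [-9.39 14.55  4.03] w 32.03 t 37.3
end fix xyz [ 14.46 -43.53 101.11] F [-9.99 14.9   4.58] w 31.48 t 37.7
```

View pics/fin.png

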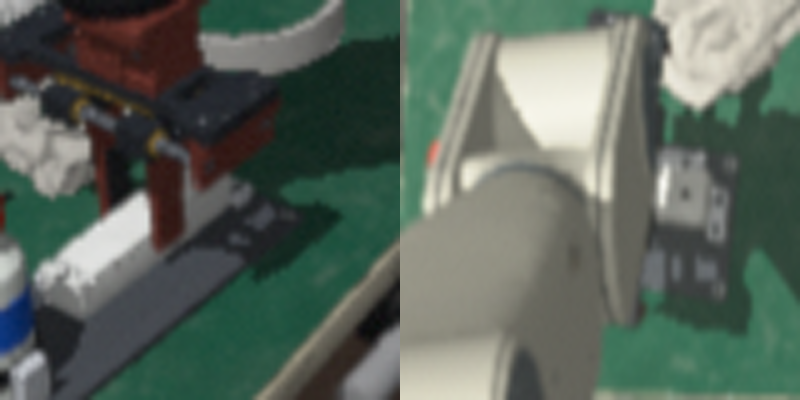

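The block sits against the fence at x ≈ 14.5, agreeing with the seat to within calibration error. It stalls at y ≈ −43.5, where the earlier stop contact was, with about 10 N and 15 N of push against the sliding friction of about 6 N. The z height is unchanged, so it is flat. I'll hand it in.

```bash
python3 - <<'E'
from p import *
env.hold(.3); st("final"); s=env.read_state(); print(s["grip_force"],s["wrist_torque"]); print(workorder.sign_off())
E
```

```text
final fix xyz [ 14.46 -43.53 101.11] F [-9.02 14.64  4.38] w 31.45 t 38.1
30.00165268778801 [ 2.63  1.35 -0.12]
the job is handed in; nothing more can be done
None
```

I pressed the cap about 5.6 mm down and released it. The block is still gripped flat in the corner, pushed with about 9 N towards the long fence and 15 N towards the end stop (friction included). I handed the job in at about 38 s; no verdict came back.

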